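Shut the pan carrier and lock its cover with the key

ROBOT

A 6-joint arm with a two-finger parallel gripper is mounted at the origin on the work surface; the furniture and walls round the work are solid. World frame = base frame: x ahead of the robot, y to its left, z up, the work surface at z = 0. Lengths are in mm, angles in rad, forces in N, time in s.
With the tool pointing down it reaches from about 350 to 975 mm from the base axis. Payload 7.1 kg.
Tool frame: the origin (TCP) lies at the very end of the fingers, on their centre line; the grasp point (between the pads) lies 19 mm behind it; z points along the fingers, y is the line along which they close (so a half turn about z gives the same grasp; the last joint's range is limited). The gripper opens to 88 mm and grips with 3 to 60 N. Pads are 20 mm wide; open, the fingers measure 115 mm over their backs; the gripper's body (75 mm by 178 mm) begins 61 mm behind the grasp point.
Start: joints at [-1.292, 0.423, 1.63, -0, 1.089, -0.019], TCP at [183.404, -597.468, 222.675] pointing down, gripper open.
Joint ranges: [-3, 3], [-0.9, 2.11], [0.09, 2.58], [-1.31, 4.45], [0.11, 2.69], [-2.54, 2.54]. Speed limits (rad/s): [2.39, 2.39, 3.01, 3.14, 3.14, 3.14].

INTERFACE

Orientations are given as a rotation vector (axis times angle).
In Python, from workcell import * gives the robot as it stands.
- The arm moves only by the tool step_arm, never from a script. Its argument "deltas" is a list of rows, each a list of 3 entries, a list of its own where there are three numbers: the shift along the tool's x, y, z in units of 300 mm (1.0 is 300 mm), then the turn, a rotation vector about the tool's x, y, z in units of 1.5 rad (1.0 is 1.5 rad), then the gripper command: -1 is shut, 1 is fully open, values between are in proportion. In form: [[[dx, dy, dz], [rx, ry, rz], gripper], ...]. A call has 1 to 20 rows; each row is the pose to reach, as a shift and turn from the pose commanded when the call began, along the tool's axes at that moment; what a row does not reach only later rows make up. A row lasts 1/12 s, in which the tool goes at most 41.7 mm and 7.16 degrees, less where a joint would pass 70% of its speed; a pose out of reach is approached as far as the arm can. A call with a number of a shift or a turn outside -1 to 1 is refused whole. A call with a gripper value outside its range is refused whole. The fingers move at their own pace and stop on an object; the grip force is fixed at half the most. Time passes only in rows, so rows that repeat a pose let the fingers close. It gives the time, the measured TCP pose, the force, the opening and the grip force at its end, in the units of the state.
- get_obs(): the state, without advancing time (a new reading comes with each control period).
- get_image(name): name is "scene" or "side" or "wrist"; returns a dict with "pixels" (420x560x3 uint8, red, green, blue), "fx", "fy", "cx", "cy" (pixels), "T" (4x4, takes a point from camera to world coordinates). Camera axes: x right, y down, z forward; pixel columns grow to the right and rows downward; lengths in mm; the calibration is good to about 2 mm. A picture is of the moment at which its call begins. There is no depth.
- close_job(): hands the job in; it is judged then, once.
The state is a dict: "t": time; "qpos": joint angles; "qvel": joint speeds; "joint_torque": joint torques, N m; "ee_pos": TCP position; "orientation": TCP orientation; "ft_force": force on the tool from outside, world axes, zero at the start; "moment": the same for the moment, N m; "width": finger opening in mm; "grasp_force": force on a finger pad.
Only numpy, scipy, OpenCV 4.12 (cv2) and the standard library are available. Lean on these libraries where they do the work, as an engineer would, in place of code of your own. Each camera call takes 0.05 s, during which the arm holds its last target. There are 200 camera calls.

TASK

Get the insulated pan carrier ready for the van: shut its cover fully, then with the key that has a cross pin turn the slotted cam lock on the cover's front tab a quarter turn clockwise until it is fully home. Afterwards hang the key, blade down, by its cross pin in the two-armed bracket on the carrier's side. Do not knock over or push away the drinks can, shaker or jar standing about.

Things in the scene. Friction and masses are not known exactly. Their poses are not given: they have to be found in the camera images.
- carrier: steel insulated box, 164 mm deep (x) by 226 wide (y), rim 105 mm high, fixed to the table, food pan inside. Origin: on the table under its centre; x points to the hinge side at the back (away from the robot, turned up to 0.2 rad either way), z up. Hinge line at x = +82, z = 105 mm. Top of the shut cover: 126 mm above the table
- cover (a joint): the hinged cover, rad: 0 = fully shut at a rigid stop, larger = front edge raised (starts 0.45 to 0.9). A stiff hinge holds it where it is left; press its front edge down with 2 to 8 N. 21 mm thick; a tab 92 mm wide stands 52 mm out from its front edge and carries the lock
- cover_edge (a point): point on the cover's top face, 75 mm to the left (+y) of its middle, beside the tab, 149 mm from the hinge line (15 mm behind the front edge): a place to press. It moves with the cover; its axes are the carrier's when the cover is shut
- cam (a joint): the cam lock, rad: 0 = open (slot, and the tongue under the tab, along the carrier's y), 1.571 = locked at a firm stop (slot along the carrier's x, tongue under the keeper on the front wall). Grows clockwise seen from above. Starts 0 to 0.2; 0.1 Nm turns it, it stays where it is left. If the cover is not right down the tongue meets the keeper and stops
- slot (a point): middle of the slot's floor, on the cam's axis; x along the slot, z up out of it (126 mm above the table when shut). Slot 6 mm wide, mouth flared to 11 mm, 8.5 deep, right across a round steel head 32 mm in diameter, inside a dark ring (inner diameter 33, outer 45) whose top is 10 mm above the slot's floor. The blade has about 0.1 rad of play in it either way
- key: the key, 135 mm long, 0.16 kg, lying flat at the start. Origin: middle of its cross pin. z along the key towards the bow, x along the pin. Black flat-sided bow 36 mm wide (x), 16 thick (y), from z = 0 to +35 mm; steel cross pin 9 mm in diameter, 90 long; round steel shaft 12 mm in diameter from the pin to z = -82 mm, then the blade. Balance point near z = -32 mm
- key_tip (a point): middle of the blade's end, z = -100 mm on the key, axes as the key's. The blade is flat, 24 mm wide (x), 4 thick (y), 18 long
- key_bow (a point): point in the bow, z = +20 mm on the key: where to grip the hanging key from above, across its flats (y)
- key_rest (a point): the pin's middle when the key hangs in its bracket: 66 mm out from the carrier's left (+y) wall, 30 mm in front of its middle, 117 mm above the table; axes as the carrier's. Two steel arms stand out from the wall at its x = -30 and +30 mm (52 mm clear between), each with a white 90-degree V saddle 13 mm deep, open upward; the pin lies across both, bow and shaft between them, nothing below
- key_swing (a point): point between the arms, 40 mm below key_rest, on the hanging key's shaft. The pin turns easily in the saddles: a key laid in with its shaft level, pointing away from the carrier's wall, swings down by itself when let go and hangs blade down, within about 10 degrees, after some 2 s
- soda_can: drinks can, 66 mm in diameter, 115 high, origin under its middle; bystander
- salt_shaker: glass shaker with grey top, 44 mm in diameter, 90 high, origin under its middle; bystander
- spice_jar: glass jar with black lid, 65 mm in diameter, 94 high, origin under its middle; bystander

How it is judged:
By the outcome, as a careful person would: the job done as asked, in the order asked, and still so for the second after the job is handed in, with the robot touching nothing.
It also fails if it takes over 72 s, if anything falls off the work surface, if the arm or the gripper's body presses on something with over 40 N, if the wrist force passes 120 N, or if a joint passes its speed limit or range.

## Working session

There is one attempt and no reset: what is moved stays moved. The work goes in short steps, Python scripts to look and compute and a tool call to move; the robot and the scene stay as the last step left them, time stands still between calls to the robot, and variables do not carry over. Pictures are saved under pics/ and viewed, at most 10 in all, crops included, and the job is handed in when it is done.

Besides the shell and the picture viewer there is one more tool, called as name(argument=value, ...) on one line, values as JSON. step_arm: Moves the arm, as the interface text tells. Its arguments: {"type":"object","properties":{"deltas":{"type":"array","items":{"type":"array"}}},"required":["deltas"]}

```bash
mkdir -p pics; ls; python3 - <<'E'
from workcell import *
import cv2, numpy as np
o=get_obs(); print({k:np.round(v,3) for k,v in o.items()})
ims=[]
for n in ["scene","side"]:
    d=get_image(n); np.savez(f"pics/{n}0.npz",**d); cv2.imwrite(f"pics/{n}0.png",d["pixels"][:,:,::-1]); print(n,d["fx"],d["cx"],d["cy"],np.round(d["T"],3).tolist())
E
```

```text
pics
{'t': np.float64(0.0), 'qpos': array([-1.292,  0.424,  1.631,  0.   ,  1.089, -0.019]), 'qvel': array([ 0.003, -0.   , -0.001,  0.002,  0.002,  0.   ]), 'joint_torque': array([ 1.0000e-03, -5.4461e+01, -2.7367e+01,  6.4000e-02,  2.3000e-02,
       -0.0000e+00]), 'ee_pos': array([ 183.254, -596.967,  221.911]), 'orientation': array([-3.105, -0.466,  0.   ]), 'ft_force': array([-0.47 ,  0.917, -0.646]), 'moment': array([ 0.006, -0.055, -0.028]), 'grasp_force': np.float64(0.0), 'width': np.float64(87.79)}
scene 537.2991181766475 278.7049259845289 212.3545336877982 [[0.519, -0.394, 0.758, -527.837], [-0.854, -0.263, 0.448, -762.436], [0.023, -0.88, -0.474, 711.679], [0.0, 0.0, 0.0, 1.0]]
side 460.8927045635173 276.5102041615161 210.65543931024254 [[-0.988, -0.088, 0.128, 335.819], [-0.154, 0.473, -0.867, 732.711], [0.016, -0.876, -0.481, 629.686], [0.0, 0.0, 0.0, 1.0]]
```

View pics/scene0.png

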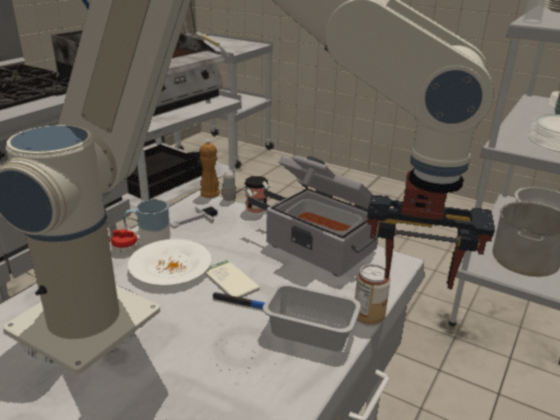

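View pics/side0.png

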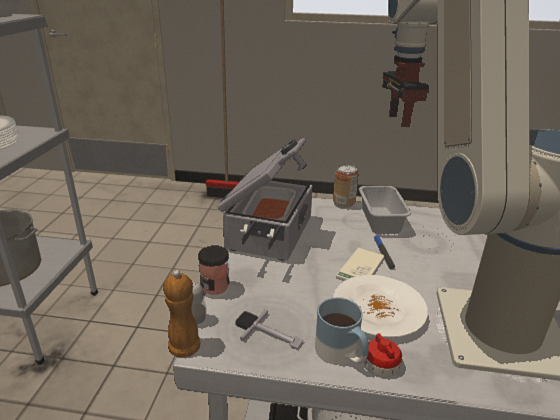

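The scene view has the carrier at about (320,230), the key at (195,213) and the can at (372,293). The side view has the key's bow at (246,320), its blade at (297,342), the jar at (213,270), the shaker at (198,300) and the bracket arms at (250..275,235). I'll enlarge these regions.

```bash
python3 - <<'E'
import cv2, numpy as np
a=cv2.imread("pics/side0.png"); b=cv2.imread("pics/scene0.png")
def crop(i,x,y,w,h,s):
    c=cv2.resize(i[y:y+h,x:x+w],None,fx=s,fy=s,interpolation=cv2.INTER_CUBIC)
    for k in range(0,w,20): cv2.putText(c,str(x+k),(k*s,8),0,.3,(0,255,255),1); cv2.line(c,(k*s,8),(k*s,12),(0,255,255),1)
    for k in range(0,h,20): cv2.putText(c,str(y+k),(0,k*s+4),0,.3,(0,255,255),1)
    return c
A=crop(a,170,130,200,150,4); A=A[:600]
cv2.imwrite("pics/c1.png",A)
K=crop(a,200,290,130,75,6)[:450]
cv2.imwrite("pics/c2.png",crop(b,160,140,240,150,3))
cv2.imwrite("pics/c3.png",K)
E
```

```text
(no output)
```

View pics/c1.png

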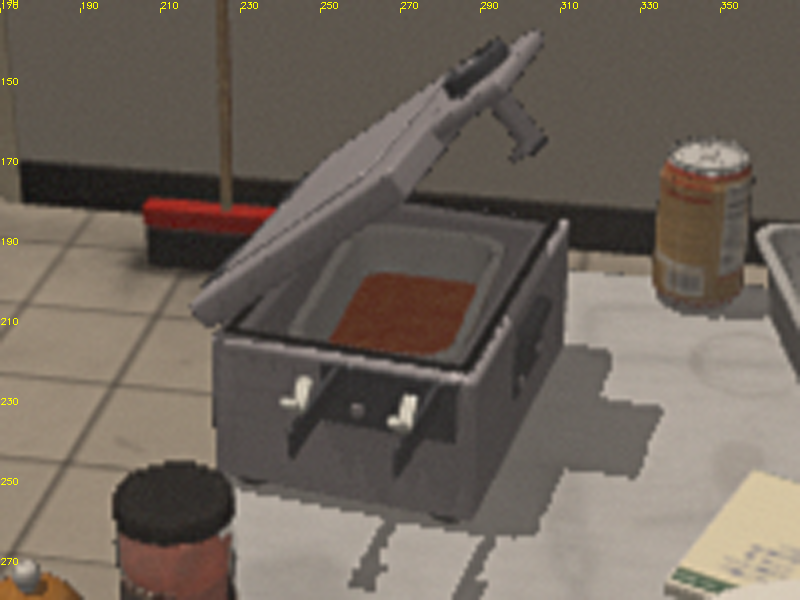

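View pics/c2.png

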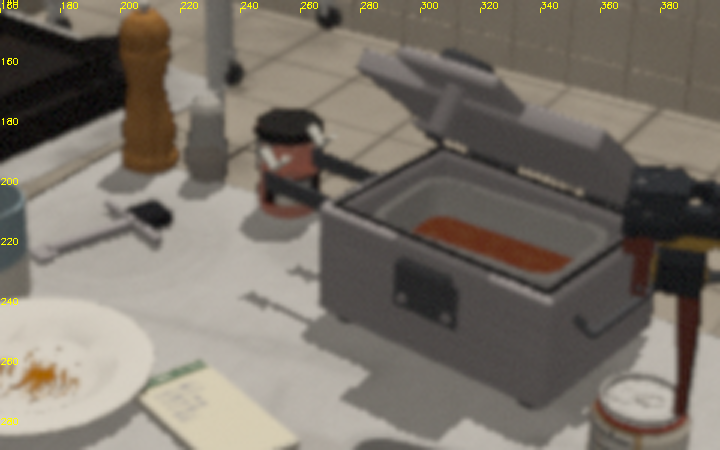

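View pics/c3.png

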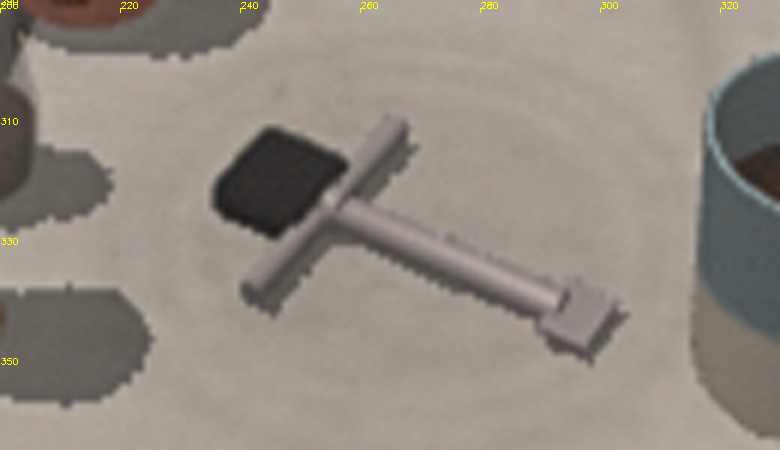

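The rim corners, saddles and key ends can be read from the crops, so I'll turn these pixels into positions.

```bash
cat > h.py <<'E'
from workcell import *
import cv2, numpy as np
from scipy.spatial.transform import Rotation as R
def ray(d,p):
    v=np.array([(p[0]-d["cx"])/d["fx"],(p[1]-d["cy"])/d["fy"],1.]); T=np.asarray(d["T"]); return T[:3,3],T[:3,:3]@v
def plane(d,p,z):
    o,v=ray(d,p); return o+v*(z-o[2])/v[2]
def tri(*dp):
    A=np.zeros((3,3));b=np.zeros(3)
    for d,p in dp:
        o,v=ray(d,p); v=v/np.linalg.norm(v); M=np.eye(3)-np.outer(v,v); A+=M;b+=M@o
    return np.linalg.solve(A,b)
def proj(d,P):
    T=np.asarray(d["T"]); c=T[:3,:3].T@(np.asarray(P)-T[:3,3]); return np.array([d["fx"]*c[0]/c[2]+d["cx"],d["fy"]*c[1]/c[2]+d["cy"]])
def delta(target,Ry=None):
    """tool-frame units from measured pose; Ry = yaw (world angle of tool y line), tool down"""
    o=get_obs(); r=R.from_rotvec(o["orientation"]); s=r.inv().apply(np.array(target)-o["ee_pos"])/300
    turn=np.zeros(3)
    if Ry is not None:
        best=None
        for k in (0,np.pi):
            y=np.array([np.cos(Ry+k),np.sin(Ry+k),0]); z=np.array([0,0,-1.]); g=R.from_matrix(np.c_[np.cross(y,z),y,z])
            t=(r.inv()*g).as_rotvec()/1.5
            if best is None or np.linalg.norm(t)<np.linalg.norm(best): best=t
        turn=best
    print("shift",s.round(4).tolist(),"turn",turn.round(4).tolist(),"ee",o["ee_pos"].round(1),"q",o["qpos"].round(2),"t",o["t"])
E
python3 - <<'E'
from h import *
S=dict(np.load("pics/side0.npz"));C=dict(np.load("pics/scene0.npz"))
np.set_printoptions(precision=1,suppress=True)
for n,s,c in [("FL",(287.5,224.5),(269.3,209)),("BL",(224.5,213),(306.7,189.3)),("FR",(311.3,186.2),(342.7,236.7))]:
    print(n,plane(S,s,105),plane(C,c,105),tri((S,s),(C,c)))
print("saddles",tri((S,(245.5,228.7)),(C,(266,185))),tri((S,(271,233)),(C,(249.5,192.7))))
for n,p,z in [("pinA",(266.2,311.3),8),("pinB",(241.7,338),8),("tip",(300.7,345.5),3)]: print(n,plane(S,p,z))
# scene key: bow end , blade end
print("scene tip",plane(C,(160+40/3,140+255/3),3),"pin",plane(C,(160+108/3,140+207/3),8),plane(C,(160+157/3,140+240/3),8))
for n,d,p,z in [("jarlidtop",S,(213.7,252),94),("jar sc",C,(160+290/3,140+125/3),94),("can",S,(170+710/4,130+155/4),115),("can sc",C,(160+640/3,140+400/3),115),("shaker sc",C,(160+207/3,140+105/3),88),("mill",C,(160+147/3,140+160/3),0)]: print(n,plane(d,p,z))
E
```

```text
FL [ 441.1 -153.7  105. ] [ 445.5 -161.   105. ] [ 443.5 -160.4  103.4]
BL [ 593.1 -179.5  105. ] [ 592.  -183.6  105. ] [ 594.1 -182.4  103.6]
FR [ 406.1 -361.5  105. ] [ 425.1 -365.5  105. ] [ 410.2 -368.2  107.4]
saddles [526.2 -98.8 119. ] [468.  -88.3 119.4]
pinA [456.7  30.2   8. ]
pinB [488.8 110.8   8. ]
tip [378.7 106.    3. ]
scene tip [391.6 102.9   3. ] pin [487.9 104.3   8. ] [463.   28.5   8. ]
jarlidtop [578.6 -33.5  94. ]
jar sc [577.9 -37.5  94. ]
can [ 314.9 -472.   115. ]
can sc [ 315.7 -482.2  115. ]
shaker sc [582.   57.8  88. ]
mill [598.4 145.    0. ]
```

```bash
cat >> h.py <<'E'
YAW=-0.16; C0=np.array([501,-277,0.])
def car(x,y,z): return C0+R.from_euler('z',YAW).apply([x,y,z])
E
python3 - <<'E'
from h import *
S=dict(np.load("pics/side0.npz"));C=dict(np.load("pics/scene0.npz"))
for th in (.5,.6,.7,.8,.9):
  P=[car(82-r*np.cos(th)+h*np.sin(th),y,105+r*np.sin(th)+h*np.cos(th)) for r,h,y in ((216,21,46),(164,21,113))]
  print(th,[proj(S,p).round(0) for p in P],[proj(C,p).round(0) for p in P])
print(proj(S,car(-30,179,117)),proj(C,car(-30,179,117)),proj(S,car(-82,113,105)),proj(C,car(-82,113,105)))
delta(car(-29,80,330),np.pi/2+YAW)
def ce(th,m=0): return car(82-149*np.cos(th)+21*np.sin(th),80,105+149*np.sin(th)+21*np.cos(th)+m)
a=ce(.9,25)
for th in (.9,.75,.6,.45,.3,.15,0): print(th,ce(th).round(0))
E
```

```text
0.5 [array([306., 164.]), array([277., 184.])] [array([283., 173.]), array([274., 169.])]
0.6 [array([300., 156.]), array([272., 178.])] [array([287., 164.]), array([277., 162.])]
0.7 [array([294., 149.]), array([267., 172.])] [array([292., 155.]), array([280., 156.])]
0.8 [array([287., 142.]), array([262., 167.])] [array([296., 147.]), array([283., 151.])]
0.9 [array([280., 135.]), array([256., 162.])] [array([302., 140.]), array([287., 145.])]
[256.78104575 230.72124322] [258.89898963 189.68812495] [288.77479294 224.91325205] [264.61117442 209.26879223]
shift [1.3566, -0.9915, -0.3586] turn [-0.0009, 0.0002, 0.3052] ee [ 183.3 -597.   222. ] q [-1.29  0.42  1.63 -0.    1.09 -0.02] t 0.1
0.9 [ 520. -199.  235.]
0.75 [ 501. -196.  222.]
0.6 [ 485. -193.  206.]
0.45 [ 471. -191.  189.]
0.3 [ 460. -189.  169.]
0.15 [ 452. -188.  148.]
0 [ 448. -187.  126.]
```

step_arm(deltas=[[[0,0,-0.36],[0,0,0],-1],[[0,0,-0.36],[0,0,0],-1],[[0,0,-0.36],[0,0,0],-1],[[1.0,-0.71,-0.36],[0,0,0.305],-1],[[1.0,-0.71,-0.36],[0,0,0.305],-1],[[1.0,-0.71,-0.36],[0,0,0.305],-1],[[1.0,-0.71,-0.36],[0,0,0.305],-1],[[1.0,-0.71,-0.36],[0,0,0.305],-1],[[1.0,-0.71,-0.36],[0,0,0.305],-1],[[1.0,-0.71,-0.36],[0,0,0.305],-1],[[1.0,-0.71,-0.36],[0,0,0.305],-1],[[1.0,-0.71,-0.36],[0,0,0.305],-1],[[1.0,-0.71,-0.36],[0,0,0.305],-1],[[1.0,-0.71,-0.36],[0,0,0.305],-1]])

```text
t: 1.27
ee_pos: [408.5, -304.3, 330.5]
orientation: [-3.132, 0.244, 0.001]
ft_force: [-0.4, -0.5, 0.3]
width: 1.1
grasp_force: 0.0
```

```bash
python3 - <<'E'
from h import *
def ce(th,m=0): return car(82-149*np.cos(th)+21*np.sin(th),80,105+149*np.sin(th)+21*np.cos(th)+m)
for th in (.9,.75,.6,.45,.3,.15,0,-.04): delta(ce(th),np.pi/2+YAW)
E
```

```text
shift [0.3112, -0.4042, 0.3189] turn [-0.0001, 0.0003, 0.0028] ee [ 408.5 -304.3  330.5] q [-0.66  0.13  1.77 -0.    1.24  1.06] t 1.2667
shift [0.2495, -0.4044, 0.3617] turn [-0.0001, 0.0003, 0.0028] ee [ 408.5 -304.3  330.5] q [-0.66  0.13  1.77 -0.    1.24  1.06] t 1.2667
shift [0.1948, -0.4047, 0.4133] turn [-0.0001, 0.0003, 0.0028] ee [ 408.5 -304.3  330.5] q [-0.66  0.13  1.77 -0.    1.24  1.06] t 1.2667
shift [0.1484, -0.4048, 0.4725] turn [-0.0001, 0.0003, 0.0028] ee [ 408.5 -304.3  330.5] q [-0.66  0.13  1.77 -0.    1.24  1.06] t 1.2667
shift [0.1114, -0.405, 0.5379] turn [-0.0001, 0.0003, 0.0028] ee [ 408.5 -304.3  330.5] q [-0.66  0.13  1.77 -0.    1.24  1.06] t 1.2667
shift [0.0846, -0.4051, 0.6081] turn [-0.0001, 0.0003, 0.0028] ee [ 408.5 -304.3  330.5] q [-0.66  0.13  1.77 -0.    1.24  1.06] t 1.2667
shift [0.0686, -0.4052, 0.6816] turn [-0.0001, 0.0003, 0.0028] ee [ 408.5 -304.3  330.5] q [-0.66  0.13  1.77 -0.    1.24  1.06] t 1.2667
shift [0.0663, -0.4052, 0.7015] turn [-0.0001, 0.0003, 0.0028] ee [ 408.5 -304.3  330.5] q [-0.66  0.13  1.77 -0.    1.24  1.06] t 1.2667
```

step_arm(deltas=[[[0.25,-0.405,0],[0,0,0],-1],[[0.25,-0.405,0],[0,0,0],-1],[[0.25,-0.405,0],[0,0,0],-1],[[0.25,-0.405,0],[0,0,0],-1],[[0.25,-0.405,0.2],[0,0,0],-1],[[0.25,-0.405,0.3],[0,0,0],-1],[[0.25,-0.405,0.36],[0,0,0],-1],[[0.22,-0.405,0.388],[0,0,0],-1],[[0.195,-0.405,0.413],[0,0,0],-1],[[0.17,-0.405,0.443],[0,0,0],-1],[[0.148,-0.405,0.472],[0,0,0],-1],[[0.13,-0.405,0.505],[0,0,0],-1],[[0.111,-0.405,0.538],[0,0,0],-1],[[0.097,-0.405,0.573],[0,0,0],-1],[[0.085,-0.405,0.608],[0,0,0],-1],[[0.077,-0.405,0.63],[0,0,0],-1],[[0.073,-0.405,0.65],[0,0,0],-1],[[0.07,-0.405,0.66],[0,0,0],-1]])

```text
t: 2.77
ee_pos: [447.2, -189.4, 132.3]
orientation: [-3.132, 0.251, 0.001]
ft_force: [0.3, -0.2, 1.5]
width: 0.6
grasp_force: 0.8
```

step_arm(deltas=[[[0,0,0.01],[0,0,0],-1],[[0,0,0.02],[0,0,0],-1],[[0,0,0.025],[0,0,0],-1],[[0,0,0.025],[0,0,0],-1]])

```text
t: 3.1
ee_pos: [447.6, -189.2, 126.2]
orientation: [-3.132, 0.25, 0.001]
ft_force: [-5.3, 0.5, 13.9]
width: 0.1
grasp_force: 7.3
```

step_arm(deltas=[[[0,0,-0.15],[0,0,0],-1],[[0,0,-0.3],[0,0,0],-1],[[0,0,-0.45],[0,0,0],1],[[0,0,-0.6],[0,0,0],1],[[0,0.1,-0.75],[0,0,0],1],[[0,0.1,-0.75],[0,0,0],1]])

```text
t: 3.6
ee_pos: [444.3, -219.9, 355.1]
orientation: [3.129, -0.248, 0.01]
ft_force: [0.7, 0.2, 0.3]
width: 23.8
grasp_force: 0.0
```

```bash
python3 - <<'E'
from h import *
d=get_image("wrist"); np.savez("pics/w1.npz",**d)
i=d["pixels"][:,:,::-1].copy()
cv2.imwrite("pics/w1.png",i); print(d["fx"],d["cx"],d["cy"],np.round(d["T"],3).tolist())
print(proj(d,car(-108,0,136)),proj(d,car(-30,179,117)),proj(d,car(-82,113,126)))
E
```

```text
325.2739066265604 279.7699785726623 208.26549639867702 [[-0.157, -0.958, -0.24, 510.615], [-0.988, 0.153, 0.036, -230.219], [0.002, 0.243, -0.97, 518.117], [0.0, 0.0, 0.0, 1.0]]
[317.91103431 219.64534407] [171.26374592 153.61205105] [225.89199788 196.9773259 ]
```

View pics/w1.png

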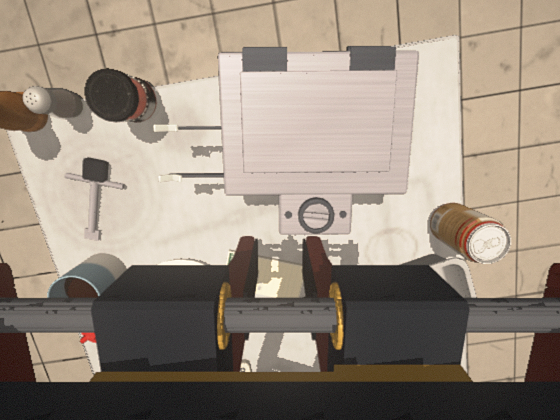

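The cover lies shut. The ring is at (317,215), the saddles at (166,128) and (170,178), the key's pin runs from (66,177) to (126,187) and its tip is at (93,238). Everything else still stands. Next I'll refine the poses by colour masks.

```bash
python3 - <<'E'
from h import *
np.set_printoptions(precision=1,suppress=True)
d=dict(np.load("pics/w1.npz")); im=d["pixels"]; g=im.min(2).astype(float)
cs=[plane(d,p,126)[:2] for p in ((226,193.5),(409,194),(221,51),(417,52))]
print("cover",cs, "centre",np.mean(cs,0), "yaws",[np.arctan2(*(b-a)[::-1]) for a,b in ((cs[0],cs[2]),(cs[1],cs[3]))], np.arctan2(-(cs[0]-cs[1])[0],(cs[0]-cs[1])[1]))
# ring
m=(g<95).astype(np.uint8); sub=np.zeros_like(m); sub[190:240,292:345]=m[190:240,292:345]
c,_=cv2.findContours(sub,cv2.RETR_EXTERNAL,cv2.CHAIN_APPROX_NONE); c=max(c,key=cv2.contourArea); e=cv2.fitEllipse(c); print("ring",e,plane(d,e[0],136))
u=cv2.resize(im[190:242,290:346],None,fx=6,fy=6,interpolation=cv2.INTER_CUBIC)
# saddles white
# key bow
b=(im.max(2)<80).astype(np.uint8); sub=np.zeros_like(b); sub[150:186,75:118]=b[150:186,75:118]
cc,_=cv2.findContours(sub,cv2.RETR_EXTERNAL,cv2.CHAIN_APPROX_NONE); k=max(cc,key=cv2.contourArea); r=cv2.minAreaRect(k); print("bow",r,plane(d,r[0],14))
k2=cv2.resize(im[145:250,55:140],None,fx=4,fy=4,interpolation=cv2.INTER_CUBIC)
s2=cv2.resize(im[115:190,145:225],None,fx=4,fy=4,interpolation=cv2.INTER_CUBIC)
out=np.zeros((420,800,3),np.uint8); out[:420,:340]=k2; out[:300,340:660]=s2
u=u[:312,:336]; u=cv2.resize(u,(130,121)); 
cv2.imwrite("pics/w1z.png",out[:,:,::-1])
v=cv2.resize(im[195:237,295:340],None,fx=10,fy=10,interpolation=cv2.INTER_CUBIC)
out2=np.zeros((420,800,3),np.uint8); out2[:420,:340]=k2; out2[:,345:795]=v; cv2.imwrite("pics/w1z.png",out2[:,:,::-1])
E
```

```text
cover [array([ 442.3, -153.4]), array([ 406.2, -375.5]), array([ 601.1, -179.6]), array([ 566. , -394.2])] centre [ 503.9 -275.7] yaws [np.float64(-0.16373499812396214), np.float64(-0.11661759074676127)] -0.16122408196401888
ring ((315.8141784667969, 214.7449493408203), (34.19757080078125, 34.54602813720703), 179.2605438232422) [ 400.9 -258.1  136. ]
bow ((95.1153793334961, 169.423095703125), (25.887331008911133, 20.78830909729004), 11.309932708740234) [492.1  61.3  14. ]
```

View pics/w1z.png

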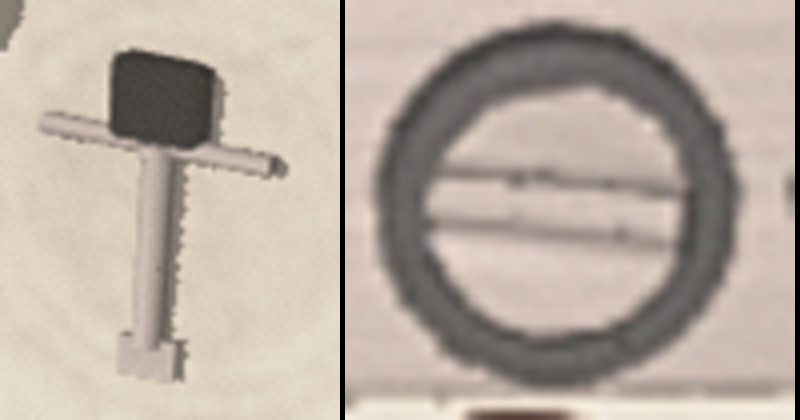

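```bash
sed -i 's/C0=np.array(.*/C0=np.array([503.,-276,0.])/' h.py; python3 - <<'E'
from h import *
np.set_printoptions(precision=1,suppress=True)
d=dict(np.load("pics/w1.npz")); S=dict(np.load("pics/side0.npz"))
a,b=plane(d,(65.5,175.75),9),plane(d,(125.5,186.5),9); t=plane(d,(92.5,239.5),4); pc=plane(d,(95.2,181.1),9)
print("pin",a,b,pc,"tip",t); kz=(pc-t)[:2]; print(np.linalg.norm(kz),"yaw kz",np.arctan2(kz[1],kz[0]),"pin yaw",np.arctan2(*(a-b)[1::-1]))
print("mug",plane(S,(337,355),0),plane(S,(340,305),90))
s=[plane(d,p,119) for p in ((163,127.5),(169,177.5))]; print("saddles",s,np.mean(s,0),"pred",car(-30,179,117), car(0,179,117),car(-60,179,117))
yk=np.arctan2(kz[1],kz[0]); u=kz/np.linalg.norm(kz); g=np.r_[(pc[:2]+t[:2])/2+u*0,200]; print("grasp",g)
delta(g,yk+np.pi/2)
E
```

```text
pin [489.6 113.    9. ] [458.2  24.6   9. ] [474.1  69.4   9. ] tip [379.5 105.7   4. ]
101.31249881902558 yaw kz -0.3656702036884628 pin yaw 1.2287641609677338
mug [311.4 115.    0. ] [314.4  83.8  90. ]
saddles [array([531.5, -93.8, 119. ]), array([472. , -86.5, 119. ])] [501.7 -90.1 119. ] pred [501.9 -94.5 117. ] [531.5 -99.3 117. ] [472.3 -89.7 117. ]
grasp [426.8  87.5 200. ]
shift [-0.2311, -1.0109, 0.5192] turn [0.0022, -0.0074, 0.1373] ee [ 445.5 -221.9  357.8] q [-0.5  0.1  1.8 -0.   1.3  1.2] t 3.65
```

step_arm(deltas=[[[-0.11,-0.5,0.1],[0,0,-0.98],0],[[-0.11,-0.5,0.1],[0,0,-0.98],0],[[-0.11,-0.5,0.1],[0,0,-0.98],0],[[-0.11,-0.5,0.1],[0,0,-0.98],0],[[-0.11,-0.5,0.1],[0,0,-0.98],0],[[-0.23,-1.0,0.1],[0,0,-0.98],0],[[-0.23,-1.0,0.2],[0,0,-0.98],0],[[-0.23,-1.0,0.2],[0,0,-0.98],0],[[-0.23,-1.0,0.2],[0,0,-0.98],0],[[-0.23,-1.0,0.2],[0,0,-0.98],0],[[-0.23,-1.0,0.2],[0,0,-0.98],0],[[-0.23,-1.0,0.2],[0,0,-0.98],0],[[-0.23,-1.0,0.2],[0,0,-0.98],0]])

```text
t: 4.73
ee_pos: [422.3, 88.9, 289.8]
orientation: [-2.487, -1.919, 0.001]
ft_force: [0.3, -0.0, 0.9]
width: 43.8
grasp_force: 0.0
```

```bash
python3 - <<'E'
from h import *
delta([427,87.5,120],1.205)
E
```

```text
shift [-0.0004, 0.0165, 0.566] turn [-0.0003, -0.0002, -0.9741] ee [422.3  88.9 289.8] q [0.18 0.04 1.96 0.   1.13 0.44] t 4.7333
```

step_arm(deltas=[[[0,0.016,0.2],[0,0,-0.974],0],[[0,0.016,0.4],[0,0,-0.974],0],[[0,0.016,0.55],[0,0,-0.974],0],[[0,0.016,0.55],[0,0,-0.974],0],[[0,0.016,0.55],[0,0,-0.974],0],[[0,0.016,0.55],[0,0,-0.974],0],[[0,0.016,0.55],[0,0,-0.974],0],[[0,0.016,0.55],[0,0,-0.974],0],[[0,0.016,0.55],[0,0,-0.974],0],[[0,0.016,0.55],[0,0,-0.974],0],[[0,0.016,0.55],[0,0,-0.974],0],[[0,0.016,0.55],[0,0,-0.974],0],[[0,0.016,0.55],[0,0,-0.974],0],[[0,0.016,0.55],[0,0,-0.974],0]])

```text
t: 5.9
ee_pos: [427.3, 87.0, 125.1]
orientation: [0.586, 3.086, 0.0]
ft_force: [0.2, -0.6, -0.3]
width: 43.8
grasp_force: 0.0
```

```bash
python3 - <<'E'
from h import *
delta([427,87.5,3],1.205)
d=get_image("wrist"); np.savez("pics/w2.npz",**d)
for z,n in ((0,"pin"),(-50,"mid"),(-100,"tip")):
    k=np.array([np.cos(-.366),np.sin(-.366)]); print(n,proj(d,np.r_[np.array([474.1,69.4])+k*z,7]).round(0))
cv2.imwrite("pics/w2.png",d["pixels"][:,:,::-1])
E
```

```text
shift [0.0015, 0.0011, 0.4071] turn [0.0001, 0.0, -0.0065] ee [427.3  87.  125.1] q [ 0.17  0.31  2.11  0.    0.73 -1.02] t 5.9
pin [281. 255.]
mid [280. 203.]
tip [280. 146.]
```

View pics/w2.png

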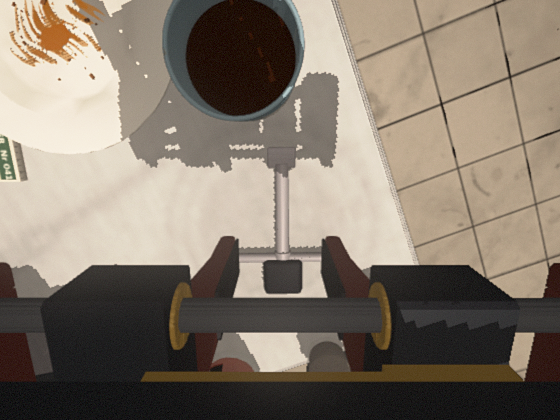

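The key lies at column 282 between the open fingers: pin at (282,255), tip at (281,148). It agrees with the prediction, so I go down and grip.

step_arm(deltas=[[[0,0,0.13],[0,0,0],0],[[0,0,0.26],[0,0,0],0],[[0,0,0.35],[0,0,0],0],[[0,0,0.39],[0,0,0],0],[[0,0,0.405],[0,0,0],0],[[0,0,0.405],[0,0,0],0],[[0,0,0.405],[0,0,0],-1],[[0,0,0.405],[0,0,0],-1],[[0,0,0.405],[0,0,0],-1],[[0,0,0.405],[0,0,0],-1],[[0,0,0.405],[0,0,0],-1],[[0,0,0.405],[0,0,0],-1],[[0,0,0.405],[0,0,0],-1],[[0,0,0.405],[0,0,0],-1]])

```text
t: 7.12
ee_pos: [427.8, 87.3, 4.2]
orientation: [0.578, 3.087, 0.001]
ft_force: [-0.0, 1.7, 7.4]
width: 11.3
grasp_force: 30.0
```

step_arm(deltas=[[[0,0,-0.05],[0,0,0],-1],[[0,0,-0.15],[0,0,0],-1],[[0,0,-0.28],[0,0,0],-1],[[0,0,-0.42],[0,0,0],-1],[[0,0,-0.56],[0,0,0],-1],[[0,0,-0.7],[0,0,0],-1],[[0,0,-0.7],[0,0,0],-1]])

```text
t: 7.7
ee_pos: [431.1, 87.8, 220.6]
orientation: [0.576, 3.077, 0.007]
ft_force: [2.3, 1.0, -1.5]
width: 11.3
grasp_force: 30.0
```

```bash
python3 - <<'E'
from h import *
print(get_obs()["width"])
delta([510,-42,190],YAW)
E
```

```text
11.324363456491035
shift [-0.4008, -0.3086, 0.1041] turn [0.0082, 0.003, 0.9069] ee [431.1  87.8 220.6] q [ 0.17  0.14  2.03 -0.    0.95 -1.03] t 7.7
```

step_arm(deltas=[[[-0.1,-0.08,0],[0,0,0.907],-1],[[-0.2,-0.16,0],[0,0,0.907],-1],[[-0.3,-0.23,0],[0,0,0.907],-1],[[-0.4,-0.309,0],[0,0,0.907],-1],[[-0.4,-0.309,0],[0,0,0.907],-1],[[-0.4,-0.309,0],[0,0,0.907],-1],[[-0.4,-0.309,0],[0,0,0.907],-1],[[-0.4,-0.309,0],[0,0,0.907],-1],[[-0.4,-0.309,0],[0,0,0.907],-1],[[-0.4,-0.309,0],[0,0,0.907],-1],[[-0.4,-0.309,0],[0,0,0.907],-1],[[-0.4,-0.309,0.05],[0,0,0.907],-1],[[-0.4,-0.309,0.1],[0,0,0.907],-1],[[-0.4,-0.309,0.1],[0,0,0.907],-1]])

```text
t: 8.87
ee_pos: [503.0, -42.5, 180.4]
orientation: [-2.389, -2.034, 0.006]
ft_force: [-0.6, -0.8, -2.1]
width: 11.3
grasp_force: 30.0
```

```bash
python3 - <<'E'
from h import *
delta([510,-42,190],YAW)
ims=[]
for n in ("scene","side","wrist"):
    d=get_image(n); np.savez(f"pics/{n}3.npz",**d); P=proj(d,car(-30,179,160)); print(n,P.round(0))
    if n=="wrist": ims.append(cv2.resize(d["pixels"][0:300],None,fx=.714,fy=.714))
    else:
        x,y=[int(v) for v in P]; ims.append(cv2.resize(d["pixels"][y-37:y+63,x-50:x+50],None,fx=4,fy=4,interpolation=cv2.INTER_CUBIC)); print(x-50,y-37)
out=np.zeros((600,800,3),np.uint8); out[:400,:400]=ims[0];out[:400,400:]=ims[1]; w=cv2.resize(ims[2],(373,200)); out[400:,:373]=w
cv2.imwrite("pics/m3.png",out[:,:,::-1])
E
```

```text
shift [0.0053, 0.0227, -0.0321] turn [-0.004, 0.0002, -0.0001] ee [503.  -42.5 180.4] q [-0.11  0.31  1.92 -0.    0.92  0.05] t 8.8667
scene [259. 174.]
209 136
side [256. 213.]
205 176
wrist [288. 316.]
```

View pics/m3.png

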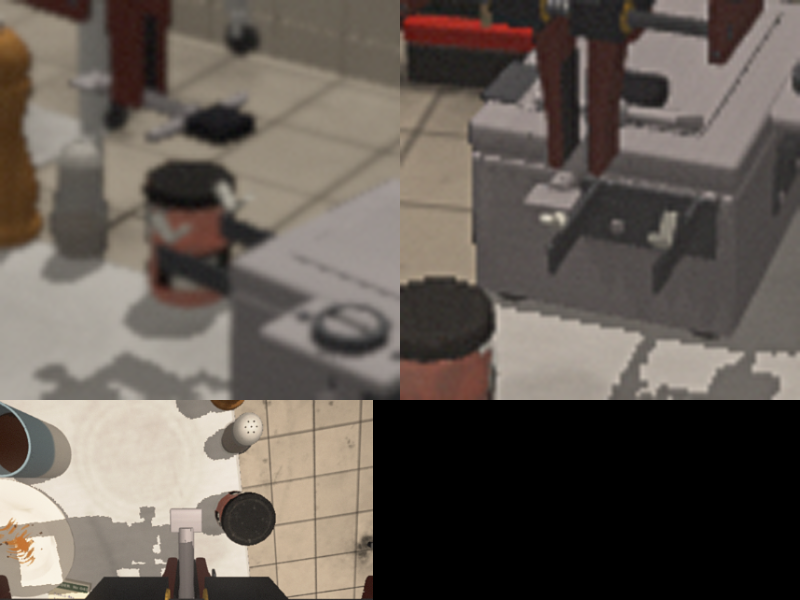

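The key is held level, bow towards the wall. The pin's front end is at scene (247,169) and side (280,206.5), its back end at scene (269,161.5). The saddles are at scene (250,194) and (266,184), and at side (243,230) and (270.5,234).

```bash
python3 - <<'E'
from h import *
np.set_printoptions(precision=1,suppress=True)
S=dict(np.load("pics/side3.npz"));C=dict(np.load("pics/scene3.npz"))
f=tri((C,(247.2,168.8)),(S,(279.7,206.5))); print("pin front end",f,"expected",car(0,0,0)*0+np.array([503,-42.5,180.4])+R.from_euler('z',YAW).apply([-45,-49.6,3.6]))
print("pin back sc on z184",plane(C,(269,161.3),184),plane(C,(247.2,168.8),184))
s1,s2=tri((C,(250.3,194.3)),(S,(270.5,234))),tri((C,(266,184.5)),(S,(243,230))); print("saddles",s1,s2,(s1+s2)/2, "pred",car(-60,179,119),car(0,179,119))
# clusters of white pixels in side image and scene
for d,n,box in ((S,"side",(236,222,286,242)),(C,"scene",(240,178,275,202))):
    x0,y0,x1,y1=box; p=d["pixels"][y0:y1,x0:x1]; m=((p.min(2)>150)).astype(np.uint8); k,l,st,ce=cv2.connectedComponentsWithStats(m)
    print(n,[(st[i][4],(ce[i]+[x0,y0]).round(1),st[i][:4]+[x0,y0,0,0]) for i in range(1,k) if st[i][4]>4])
E
```

```text
pin front end [452.7 -89.6 187. ] expected [450.7 -84.3 184. ]
pin back sc on z184 [ 535.1 -102.4  184. ] [465.6 -83.5 184. ]
saddles [469.1 -90.1 115.3] [531.1 -95.5 117.4] [500.1 -92.8 116.4] pred [472.3 -89.7 119. ] [531.5 -99.3 119. ]
side []
scene []
```

step_arm(deltas=[[[0.003,0.0165,0],[0,0,0],-1],[[0.003,0.0165,0.05],[0,0,0],-1],[[0.003,0.0165,0.1],[0,0,0],-1],[[0.003,0.0165,0.14],[0,0,0],-1],[[0.003,0.0165,0.17],[0,0,0],-1],[[0.003,0.0165,0.19],[0,0,0],-1],[[0.003,0.0165,0.2],[0,0,0],-1],[[0.003,0.0165,0.207],[0,0,0],-1],[[0.003,0.0165,0.207],[0,0,0],-1]])

```text
t: 9.77
ee_pos: [510.8, -42.7, 121.7]
orientation: [2.392, 2.037, 0.0]
ft_force: [0.1, -0.1, -1.8]
width: 10.9
grasp_force: 30.0
```

```bash
python3 - <<'E'
from h import *
delta([508,-42.5,113],YAW); o=get_obs(); print(o["ft_force"],o["moment"])
E
```

```text
shift [-0.0009, -0.0093, 0.0289] turn [0.0002, 0.0, -0.0] ee [510.8 -42.7 121.7] q [-0.11  0.41  1.95 -0.    0.79  0.05] t 9.7667
[ 0.08295224 -0.06726326 -1.8380332 ] [ 0.03057795 -0.08257466 -0.01388587]
```

step_arm(deltas=[[[0,-0.005,0.01],[0,0,0],-1],[[0,-0.005,0.02],[0,0,0],-1],[[0,-0.005,0.027],[0,0,0],-1],[[0,-0.005,0.027],[0,0,0],-1]])

```text
t: 10.1
ee_pos: [509.2, -42.5, 113.5]
orientation: [2.391, 2.037, -0.0]
ft_force: [-0.4, -1.7, 0.1]
width: 11.3
grasp_force: 30.0
```

step_arm(deltas=[[[-0.005,0,0.005],[0,0,0],-1],[[-0.005,0,0.01],[0,0,0],-1],[[-0.005,0,0.01],[0,0,0],-1]])

```text
t: 10.35
ee_pos: [509.1, -43.6, 110.6]
orientation: [2.392, 2.037, 0.001]
ft_force: [-0.5, 3.3, 3.1]
width: 11.3
grasp_force: 30.0
```

step_arm(deltas=[[[0,0,0],[0,0,0],-0.5],[[0,0,0],[0,0,0],-0.5],[[0,0,0],[0,0,0],-0.3],[[0,0,0],[0,0,0],-0.2],[[0,0,0],[0,0,0],-0.2],[[0,0,-0.05],[0,0,0],-0.2],[[0,0,-0.15],[0,0,0],-0.2],[[0,0,-0.28],[0,0,0],-0.1],[[0,0,-0.4],[0,0,0],0],[[0,0,-0.53],[0,0,0],0],[[0,0,-0.53],[0,0,0],0],[[0,0,-0.53],[0,0,0],0],[[0,0,-0.53],[0,0,0],0],[[0,0,-0.53],[0,0,0],0],[[0,0,-0.53],[0,0,0],0],[[0,0,-0.53],[0,0,0],0],[[0,0,-0.53],[0,0,0],0]])

```text
t: 11.77
ee_pos: [508.4, -43.9, 268.4]
orientation: [-2.391, -2.036, 0.002]
ft_force: [-0.6, -0.8, 0.0]
width: 43.6
grasp_force: 0.0
```

```bash
python3 - <<'E'
from h import *
delta(car(-30,179,270),YAW-np.pi/2)
for n in ("scene","side"):
    d=get_image(n); np.savez(f"pics/{n}4.npz",**d)
    for lab,P in (("bowtop",car(-30,179,150)),("tip",car(-30,179,17))): print(n,lab,proj(d,P).round(1))
    P=proj(d,car(-30,179,135)); x,y=int(P[0]),int(P[1]); sub=(d["pixels"][y-20:y+20,x-20:x+20].max(2)<70).astype(np.uint8)
    k,l,st,ce=cv2.connectedComponentsWithStats(sub); print([(st[i].tolist(),(ce[i]+[x-20,y-20]).round(1)) for i in range(1,k) if st[i][4]>8], (x-20,y-20), P)
E
```

```text
shift [-0.1701, 0.0056, -0.0053] turn [-0.001, 0.0011, 1.0472] ee [508.4 -43.9 268.4] q [-0.11  0.2   1.83 -0.    1.11  0.05] t 11.7667
scene bowtop [259.1 177.4]
scene tip [258.8 223.7]
[([0, 0, 2, 6, 9], array([239.3, 164.3])), ([6, 13, 22, 17, 253], array([256.2, 182.6])), ([9, 27, 28, 13, 119], array([262.2, 196.6]))] (239, 162) [259.04198011 182.86802115]
side bowtop [255.7 217.5]
side tip [256. 269.]
[([7, 12, 33, 28, 412], array([257. , 226.7])), ([33, 33, 7, 7, 28], array([271.9, 239.9]))] (235, 203) [255.72151677 223.60705983]
```

step_arm(deltas=[[[-0.17,-0.1,-0.05],[0,0,1.0],0],[[-0.17,-0.26,-0.05],[0,0,1.0],0],[[-0.17,-0.26,-0.05],[0,0,1.0],0],[[-0.17,-0.26,-0.05],[0,0,1.0],0],[[-0.17,-0.26,-0.05],[0,0,1.0],0],[[-0.17,-0.26,-0.05],[0,0,1.0],0],[[-0.17,-0.26,-0.05],[0,0,1.0],0],[[-0.17,-0.26,-0.05],[0,0,1.0],0],[[-0.17,-0.26,-0.05],[0,0,1.0],0],[[-0.17,-0.26,-0.05],[0,0,1.0],0],[[-0.17,-0.26,-0.05],[0,0,1.0],0],[[-0.17,-0.26,-0.05],[0,0,1.0],0],[[-0.17,-0.26,-0.05],[0,0,1.0],0],[[-0.17,-0.26,-0.05],[0,0,1.0],0]])

```text
t: 13.03
ee_pos: [423.7, -81.8, 284.4]
orientation: [-3.139, 0.134, 0.0]
ft_force: [0.6, -0.3, -0.5]
width: 44.0
grasp_force: 0.0
```

```bash
python3 - <<'E'
from h import *
delta(car(-30,179,170),YAW-np.pi/2)
d=get_image("wrist"); np.savez("pics/w5.npz",**d); im=d["pixels"]
ref={"bowtop":car(-30,179,152),"saddF":car(-60,179,119),"saddB":car(0,179,119),"slot":car(-104.5,0,136)}
for k,v in ref.items(): print(k,proj(d,v).round(1))
x,y=[int(v) for v in proj(d,ref["bowtop"])]
a=im[y-70:y+80,x-80:x+80]; b=im[:, :]
sx,sy=[int(v) for v in proj(d,ref["slot"])]
out=np.zeros((600,800,3),np.uint8)
A=cv2.resize(a,None,fx=2.5,fy=2.5,interpolation=cv2.INTER_CUBIC); out[:375,:400]=A[:375,:400]
B=cv2.resize(im[max(sy-50,0):sy+40,sx-50:sx+50],None,fx=4,fy=4,interpolation=cv2.INTER_CUBIC); out[:B.shape[0],400:400+B.shape[1]]=B[:,:400]
w=cv2.resize(im,(300,225)); out[375:,:300]=w
d2=get_image("side"); out[375:575,310:510]=cv2.resize(d2["pixels"][205:285,215:295],(200,200),interpolation=cv2.INTER_CUBIC); np.savez("pics/s5.npz",**d2)
cv2.imwrite("pics/m5.png",out[:,:,::-1]); print((x-80,y-70),(sx-50,max(sy-50,0)))
E
```

```text
shift [0.2634, 0.02, 0.3814] turn [-0.0, 0.0001, 0.0497] ee [423.7 -81.8 284.4] q [-0.22  0.05  1.97  0.    1.12  1.44] t 13.0333
bowtop [286.5 111.6]
saddF [283.4 144.4]
saddB [288.4  80. ]
slot [461.3 205.1]
(206, 41) (411, 155)
```

View pics/m5.png

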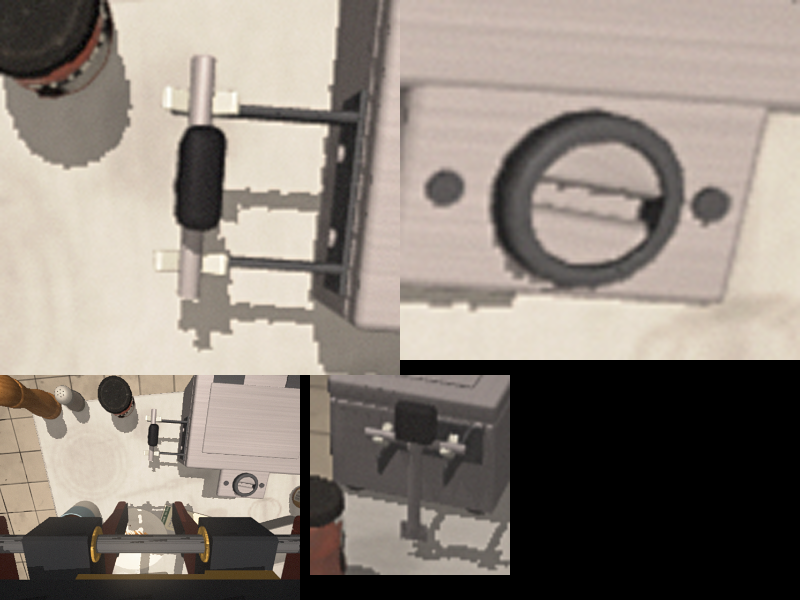

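The key hangs blade down in both saddles, with the bow at wrist pixel (286.4,112), within 1 px of prediction. The ring is near (458,205). Next I grip the bow from above.

step_arm(deltas=[[[0.13,0.01,0],[0,0,0.05],0],[[0.263,0.02,0],[0,0,0.05],0],[[0.263,0.02,0.05],[0,0,0.05],0],[[0.263,0.02,0.18],[0,0,0.05],0],[[0.263,0.02,0.3],[0,0,0.05],0],[[0.263,0.02,0.4],[0,0,0.05],0],[[0.263,0.02,0.42],[0,0,0.05],0],[[0.263,0.02,0.42],[0,0,0.05],0]])

```text
t: 13.8
ee_pos: [500.3, -94.5, 156.7]
orientation: [-3.131, 0.255, 0.007]
ft_force: [-0.7, 0.2, 0.4]
width: 44.0
grasp_force: 0.0
```

```bash
python3 - <<'E'
from h import *
np.set_printoptions(precision=1,suppress=True)
d=dict(np.load("pics/w5.npz")); im=d["pixels"]
print("bow",plane(d,(286.4,112.2),152),"model",car(-30,179,0))
m=((im.max(2)<105)).astype(np.uint8); s=np.zeros_like(m); s[170:245,428:488]=m[170:245,428:488]
n,l,st,ce=cv2.connectedComponentsWithStats(s); i=1+np.argmax(st[1:,4]); c,_=cv2.findContours((l==i).astype(np.uint8),cv2.RETR_EXTERNAL,cv2.CHAIN_APPROX_NONE)
e=cv2.fitEllipse(c[0]); print(e,plane(d,e[0],131),plane(d,e[0],136)); 
hc,h=cv2.findContours((l==i).astype(np.uint8),cv2.RETR_CCOMP,cv2.CHAIN_APPROX_NONE)
for q in hc: 
    if len(q)>20: e=cv2.fitEllipse(q); print(len(q),e[0],e[1],plane(d,e[0],136))
delta(car(-30,179,120),YAW-np.pi/2)
# slot edges crop px -> direction
f=lambda x,y:plane(d,(411+x/4,155+y/4),134)
a,b=f(140,180),f(255,195); v=(a-b); print("slot line",np.arctan2(-v[0],v[1]), a,b)
a,b=f(133,207),f(240,221); v=(a-b); print("slot line2",np.arctan2(-v[0],v[1]),a,b)
E
```

```text
bow [501.4 -94.4 152. ] model [501.9 -94.5   0. ]
((457.1747741699219, 204.3132781982422), (42.30250930786133, 47.757225036621094), 67.62213897705078) [ 399.6 -258.   131. ] [ 401.  -255.3  136. ]
129 (457.1747741699219, 204.3132781982422) (42.30250930786133, 47.757225036621094) [ 401.  -255.3  136. ]
98 (458.7912902832031, 205.2351837158203) (30.1822566986084, 34.94353103637695) [ 399.9 -256.9  136. ]
shift [0.0057, -0.0008, 0.1224] turn [-0.0002, 0.0032, -0.0017] ee [500.3 -94.5 156.7] q [-0.2  0.3  1.9  0.   0.9  1.5] t 13.8
slot line -0.21569422689466333 [ 405.8 -245.1  134. ] [ 399.5 -273.6  134. ]
slot line2 -0.21679420317320938 [ 399.  -243.7  134. ] [ 393.1 -270.4  134. ]
```

step_arm(deltas=[[[0.004,0,0.06],[0,0,0],0],[[0.004,0,0.1],[0,0,0],0],[[0.004,0,0.12],[0,0,0],0],[[0.004,0,0.12],[0,0,0],0],[[0.004,0,0.12],[0,0,0],-1],[[0.004,0,0.12],[0,0,0],-1],[[0.004,0,0.12],[0,0,0],-1],[[0.004,0,0.12],[0,0,0],-1],[[0.004,0,0.12],[0,0,0],-1],[[0.004,0,0.12],[0,0,0],-1],[[0.004,0,0.12],[0,0,0],-1],[[0.004,0,0.12],[0,0,0],-1]])

```text
t: 14.8
ee_pos: [503.7, -93.9, 123.5]
orientation: [-3.129, 0.258, -0.003]
ft_force: [0.4, 7.5, 7.5]
width: 15.8
grasp_force: 30.0
```

```bash
python3 - <<'E'
from h import *
delta(car(-30,179,120),YAW-np.pi/2); o=get_obs(); print(o["ft_force"],o["moment"],o["width"])
E
```

```text
shift [-0.0056, 0.0029, 0.0118] turn [-0.0012, -0.001, -0.003] ee [503.7 -93.9 123.5] q [-0.21  0.41  1.95  0.    0.79  1.52] t 14.8
[0.44754037 7.48631074 7.49134316] [ 1.39241404 -0.09129273  0.13275848] 15.806114123920068
```

step_arm(deltas=[[[0,0,-0.03],[0,0,0],-1],[[0,0,-0.08],[0,0,0],-1],[[0,0,-0.16],[0,0,0],-1],[[0,0,-0.27],[0,0,0],-1],[[0,0,-0.38],[0,0,0],-1],[[0,0,-0.49],[0,0,0],-1],[[0,0,-0.54],[0,0,0],-1],[[0,0,-0.54],[0,0,0],-1],[[0,0,-0.54],[0,0,0],-1]])

```text
t: 15.55
ee_pos: [502.9, -95.2, 285.0]
orientation: [3.131, -0.258, 0.002]
ft_force: [-0.1, 0.1, -2.0]
width: 15.7
grasp_force: 30.0
```

```bash
python3 - <<'E'
from h import *
o=get_obs(); print(o["ft_force"],o["moment"],o["width"])
delta([400.7,-256.5,275],-0.225)
E
```

```text
[-0.09656037  0.0905344  -2.04065521] [ 0.04173375 -0.00410365 -0.02209689] 15.727572284434562
shift [-0.2482, 0.5862, 0.0332] turn [0.001, -0.0007, -1.0067] ee [502.9 -95.2 285. ] q [-0.21  0.18  1.82 -0.    1.14  1.53] t 15.55
```

step_arm(deltas=[[[-0.08,0.2,0],[0,0,-1.0],-1],[[-0.16,0.4,0],[0,0,-1.0],-1],[[-0.248,0.586,0],[0,0,-1.0],-1],[[-0.248,0.586,0],[0,0,-1.0],-1],[[-0.248,0.586,0],[0,0,-1.0],-1],[[-0.248,0.586,0],[0,0,-1.0],-1],[[-0.248,0.586,0],[0,0,-1.0],-1],[[-0.248,0.586,0],[0,0,-1.0],-1],[[-0.248,0.586,0],[0,0,-1.0],-1],[[-0.248,0.586,0],[0,0,-1.0],-1],[[-0.248,0.586,0.03],[0,0,-1.0],-1],[[-0.248,0.586,0.03],[0,0,-1.0],-1],[[-0.248,0.586,0.03],[0,0,-1.0],-1],[[-0.248,0.586,0.03],[0,0,-1.0],-1],[[-0.248,0.586,0.03],[0,0,-1.0],-1]])

```text
t: 16.8
ee_pos: [399.9, -255.7, 273.8]
orientation: [-2.467, -1.941, 0.002]
ft_force: [-0.2, -0.3, -1.8]
width: 15.6
grasp_force: 30.0
```

```bash
python3 - <<'E'
from h import *
np.set_printoptions(precision=1,suppress=True)
delta([400.7,-256.5,242],-0.225)
o=get_obs(); tip=o["ee_pos"]-[0,0,106.5]
for n in ("scene","side"):
    d=get_image(n); np.savez(f"pics/{n}6.npz",**d); b=dict(np.load(f"pics/{n}0.npz"))
    T=proj(d,tip); M=proj(d,tip+[0,0,50]); print(n,"tip pred",T,"mid",M,"ring pred",proj(d,[400.4,-258,136]))
    # shaft row profile around mid
    for zz in (20,40,60):
        q=proj(d,tip+[0,0,zz]); x,y=int(round(q[0])),int(round(q[1])); print(zz,q,d["pixels"][y,x-14:x+15].mean(1).astype(int).tolist())
    x,y=int(round(T[0])),int(round(T[1])); print("col",d["pixels"][y-10:y+12,x].mean(1).astype(int).tolist())
E
```

```text
shift [-0.0019, 0.0034, 0.1061] turn [-0.002, -0.0007, -0.0084] ee [ 399.9 -255.7  273.8] q [-0.6  0.1  1.9 -0.   1.1 -0.4] t 16.8
scene tip pred [295.  203.3] mid [295.9 182.8] ring pred [295.5 215.9]
20 [295.3 195.2] [149, 151, 150, 150, 150, 150, 147, 143, 146, 146, 147, 141, 115, 88, 77, 75, 72, 73, 95, 131, 146, 149, 147, 150, 149, 148, 148, 148, 148]
40 [295.7 187. ] [138, 132, 123, 118, 119, 126, 133, 136, 134, 130, 131, 130, 133, 109, 81, 72, 74, 82, 112, 140, 150, 151, 148, 148, 147, 147, 149, 150, 149]
60 [296.1 178.6] [140, 139, 140, 141, 141, 140, 140, 140, 141, 140, 139, 136, 125, 92, 73, 71, 73, 71, 85, 122, 136, 139, 140, 139, 139, 139, 138, 138, 136]
col [97, 89, 77, 74, 74, 71, 72, 74, 90, 119, 138, 132, 124, 142, 149, 148, 149, 145, 133, 108, 119, 121]
side tip pred [311.3 181.7] mid [312.4 162.1] ring pred [310.5 193.2]
20 [311.7 174. ] [84, 85, 87, 87, 86, 87, 88, 87, 88, 85, 87, 89, 87, 70, 72, 75, 72, 58, 88, 87, 88, 89, 87, 89, 86, 87, 87, 86, 85]
40 [312.2 166.1] [85, 86, 89, 86, 86, 88, 85, 86, 88, 87, 89, 87, 85, 57, 72, 73, 74, 74, 86, 86, 86, 86, 86, 87, 86, 85, 87, 88, 86]
60 [312.6 158.1] [87, 87, 85, 85, 85, 87, 86, 86, 87, 86, 83, 85, 87, 70, 70, 73, 72, 58, 84, 87, 88, 87, 88, 87, 85, 86, 85, 86, 87]
col [72, 72, 70, 74, 100, 82, 80, 80, 79, 80, 82, 71, 66, 72, 79, 81, 77, 89, 61, 68, 82, 78]
```

step_arm(deltas=[[[-0.002,0.002,0.05],[0,0,-0.008],-1],[[-0.002,0.002,0.09],[0,0,-0.008],-1],[[-0.002,0.002,0.1],[0,0,-0.008],-1],[[-0.002,0.002,0.11],[0,0,-0.008],-1],[[-0.002,0.002,0.12],[0,0,-0.008],-1],[[-0.002,0.002,0.128],[0,0,-0.008],-1],[[-0.002,0.002,0.128],[0,0,-0.008],-1]])

```text
t: 17.48
ee_pos: [400.7, -256.9, 237.0]
orientation: [-2.454, -1.96, 0.001]
ft_force: [-2.2, -0.1, -1.6]
width: 15.6
grasp_force: 30.0
```

step_arm(deltas=[[[0,-0.003,0.007],[0,0,0],-1],[[0,-0.003,0.014],[0,0,0],-1],[[0,-0.003,0.02],[0,0,0],-1],[[0,-0.003,0.02],[0,0,0],-1]])

```text
t: 17.82
ee_pos: [400.3, -256.8, 231.5]
orientation: [-2.455, -1.96, 0.0]
ft_force: [-4.6, 1.3, 4.5]
width: 15.9
grasp_force: 30.0
```

step_arm(deltas=[[[0,-0.004,0],[0,0,0.05],-1],[[0,-0.004,0],[0,0,0.1],-1],[[0,-0.004,0],[0,0,0.15],-1],[[0,-0.004,0],[0,0,0.2],-1],[[0,-0.004,0],[0,0,0.25],-1],[[0,-0.004,0],[0,0,0.3],-1],[[0,-0.004,0],[0,0,0.3],-1]])

```text
t: 18.4
ee_pos: [399.9, -256.8, 231.5]
orientation: [2.831, 1.359, 0.002]
ft_force: [-0.8, -0.3, 2.1]
width: 15.8
grasp_force: 30.0
```

```bash
python3 - <<'E'
from h import *
o=get_obs(); print(o["ft_force"],o["moment"],o["width"]); y=R.from_rotvec(o["orientation"]).apply([0,1,0]); print("tooly yaw",np.arctan2(y[1],y[0]))
delta([400,-257,231],-1.73)
E
```

```text
[-0.78971488 -0.27636523  2.05729234] [ 0.10886266  0.11598412 -0.02340354] 15.836693662191283
tooly yaw -0.675549871936986
shift [-0.0001, 0.0007, 0.0017] turn [0.0009, -0.0008, 0.703] ee [ 399.9 -256.8  231.5] q [-0.6   0.19  1.94  0.    1.01  0.08] t 18.4
```

step_arm(deltas=[[[0,0,0],[0,0,0.06],-1],[[0,0,0],[0,0,0.12],-1],[[0,0,0],[0,0,0.18],-1],[[0,0,0],[0,0,0.24],-1],[[0,0,0],[0,0,0.3],-1],[[0,0,0],[0,0,0.36],-1],[[0,0,0],[0,0,0.42],-1],[[0,0,0],[0,0,0.48],-1],[[0,0,0],[0,0,0.54],-1],[[0,0,0],[0,0,0.6],-1],[[0,0,0],[0,0,0.6],-1]])

```text
t: 19.32
ee_pos: [400.2, -257.6, 231.6]
orientation: [3.139, -0.004, 0.004]
ft_force: [-0.4, -3.1, 0.1]
width: 15.8
grasp_force: 30.0
```

```bash
python3 - <<'E'
from h import *
o=get_obs(); print(o["ft_force"],o["moment"],o["width"]); y=R.from_rotvec(o["orientation"]).apply([0,1,0]); print("tooly yaw",np.arctan2(y[1],y[0]))
E
```

```text
[-0.40927705 -3.099818    0.13082266] [-0.85240929 -0.07775432  0.05945755] 15.81504690524994
tooly yaw -1.5735920338266498
```

step_arm(deltas=[[[0,0.004,0],[0,0,0.04],-1],[[0,0.004,0],[0,0,0.08],-1],[[0,0.004,0],[0,0,0.12],-1],[[0,0.004,0],[0,0,0.15],-1],[[0,0.004,0],[0,0,0.15],-1]])

```text
t: 19.73
ee_pos: [400.0, -258.3, 231.5]
orientation: [3.121, -0.352, 0.003]
ft_force: [-0.1, -1.9, 1.8]
width: 15.5
grasp_force: 30.0
```

```bash
cat > ch.py <<'E'
from h import *
o=get_obs(); print(o["ft_force"],o["moment"],o["width"]); y=R.from_rotvec(o["orientation"]).apply([0,1,0]); print("tooly yaw",np.arctan2(y[1],y[0]))
E
python3 ch.py
```

```text
[-0.14750885 -1.87934079  1.78496663] [-0.34475146 -0.31512731  0.01908819] 15.48332768427733
tooly yaw -1.7953598761359455
```

step_arm(deltas=[[[0,0.002,0],[0,0,0.03],-1],[[0,0.002,0],[0,0,0.06],-1],[[0,0.002,0],[0,0,0.08],-1],[[0,0.002,0],[0,0,0.08],-1]])

```text
t: 20.07
ee_pos: [399.8, -258.6, 231.5]
orientation: [3.095, -0.536, 0.003]
ft_force: [1.4, -0.4, 3.5]
width: 16.0
grasp_force: 30.2
```

```bash
python3 ch.py
```

```text
[ 1.43909228 -0.40619954  3.49531603] [ 0.06792523 -0.38490882  0.56357454] 15.970869874704304
tooly yaw -1.9138799823128028
```

step_arm(deltas=[[[0,0,0],[0,0,-0.03],-1],[[0,0,0],[0,0,-0.07],-1],[[0,0,0],[0,0,-0.07],-1],[[0,0,-0.02],[0,0,-0.07],-1],[[0,0,-0.05],[0,0,-0.07],-1],[[0,0,-0.1],[0,0,-0.07],-1],[[0,0,-0.18],[0,0,-0.07],-1],[[0,0,-0.18],[0,0,-0.07],-1]])

```text
t: 20.73
ee_pos: [400.6, -259.3, 289.0]
orientation: [3.116, -0.38, 0.008]
ft_force: [1.2, -0.9, -0.8]
width: 15.8
grasp_force: 30.0
```

```bash
python3 ch.py; python3 - <<'E'
from h import *
np.set_printoptions(precision=1,suppress=True)
delta([502.9,-95.2,285],YAW-np.pi/2)
# key orientation from scene/side: pin ends on key
o=get_obs(); pm=o["ee_pos"]-[0,0,6.5]
d=get_image("scene"); np.savez("pics/scene7.npz",**d)
for s in (-45,45): print(s,proj(d,pm+R.from_euler('z',YAW).apply([s,0,0])))
E
```

```text
[ 1.18746772 -0.93861934 -0.84096823] [ 0.02433715 -0.07550544  0.03040481] 15.778097118409933
tooly yaw -1.8132669544488837
shift [0.1996, -0.613, 0.0133] turn [0.0013, -0.0035, -0.055] ee [ 400.6 -259.3  289. ] q [-0.6  0.1  1.9  0.   1.1  1.2] t 20.7333
-45 [285.  161.1]
45 [311.7 149.4]
```

step_arm(deltas=[[[0.04,-0.06,-0.1],[0,0,-0.055],-1],[[0.08,-0.12,-0.2],[0,0,-0.055],-1],[[0.126,-0.182,-0.2],[0,0,-0.055],-1],[[0.126,-0.182,-0.2],[0,0,-0.055],-1],[[0.126,-0.182,-0.2],[0,0,-0.055],-1]])

```text
t: 21.2
ee_pos: [448.7, -213.5, 343.9]
orientation: [-3.131, 0.248, 0.003]
ft_force: [-0.8, -0.0, -2.7]
width: 15.8
grasp_force: 30.0
```

```bash
python3 - <<'E'
from h import *
np.set_printoptions(precision=1,suppress=True)
d=get_image("wrist"); np.savez("pics/w8.npz",**d)
delta([502.9,-95.2,285],YAW-np.pi/2)
# rectified top view of the head, 0.5 mm/px, rows=-carrier x, cols=-carrier y
g=np.array([[proj(d,car(-104+u,-v,134)) for v in np.arange(-17,17.1,.5)] for u in np.arange(17,-17.1,-.5)],np.float32)
t=cv2.remap(d["pixels"],g[...,0],g[...,1],cv2.INTER_CUBIC).mean(2)
print(g[34,34]); print(cv2.resize(t.astype(np.float32),(23,23),interpolation=cv2.INTER_AREA).astype(int))
E
```

```text
shift [0.1189, -0.4193, 0.1951] turn [-0.0004, 0.0019, 0.0009] ee [ 448.  -213.8  343.6] q [-0.5  0.1  1.8 -0.   1.3  1.3] t 21.25
[324.1 218.4]
[[114  67  73  89 103 113 114 107 107 102 100 103 104 104 102 103 101  94
   76  81 164 201 203]
 [ 71  78  97 109 108 104 102 101  98 103 106 103  98 104 103  97 100 102
   97  85 103 170 199]
 [ 81 100 108 104 100 105 126 130 116 152 166 148 113 136 148 116  96  97
  101  99  88 107 170]
 [100 109 100 102 124 159 180 163 156 196 204 175 125 156 191 177 135 102
   97 101  99  86 130]
 [107 105  99 136 180 194 191 160 163 197 196 178 134 151 189 199 194 150
  107  94 101  94  99]
 [106  99 125 189 200 193 185 160 159 195 196 193 160 152 184 196 201 200
  160 103  98  99  90]
 [ 98 107 167 200 196 188 185 159 157 194 193 193 160 149 183 194 195 195
  191 153 111  99  99]
 [ 98 145 197 200 193 186 187 161 156 195 195 192 158 151 182 194 195 192
  198 181 109  93  99]
 [115 179 204 199 192 186 185 162 154 194 196 193 160 148 182 192 193 191
  192 187 119  88  97]
 [134 202 199 197 191 186 185 160 152 194 196 191 158 150 181 193 194 190
  191 19
[... 576 characters left out ...]
192 193 168 102  95]
 [108 143 202 197 189 191 194 168 135 185 195 192 148 144 177 191 190 191
  191 187 142  91  96]
 [ 86 120 196 199 191 192 197 171 136 185 196 193 148 143 175 189 190 192
  194 161 102  94  96]
 [ 94  93 149 195 194 194 199 174 151 187 197 186 142 143 173 189 190 194
  193 135  90  95  94]
 [101  90  98 157 192 196 200 177 155 189 198 170 128 145 173 188 197 196
  157 100  96 100  91]
 [ 96 102  92  99 149 194 206 180 154 191 202 184 139 145 176 191 197 164
  116 100 105  94 101]
 [ 92  98  99  93  89 144 188 182 145 150 157 136 111 142 178 177 149 109
   95 102  98  94 131]
 [129  95  95  99  93  88 117 123  90  74  69  64  66  97 118 113  99  97
   99  94 100 134 177]]
```

The slot now runs straight along the carrier's x, so the cam is locked. Next I hang the key.

step_arm(deltas=[[[0.03,-0.11,0],[0,0,0],-1],[[0.06,-0.22,0],[0,0,0],-1],[[0.09,-0.33,0.05],[0,0,0],-1],[[0.118,-0.419,0.12],[0,0,0],-1],[[0.118,-0.419,0.195],[0,0,0],-1],[[0.118,-0.419,0.195],[0,0,0],-1],[[0.118,-0.419,0.195],[0,0,0],-1]])

```text
t: 21.83
ee_pos: [502.0, -96.1, 284.8]
orientation: [-3.131, 0.251, 0.008]
ft_force: [0.1, 0.2, -1.3]
width: 15.8
grasp_force: 30.0
```

```bash
python3 ch.py; python3 - <<'E'
from h import *
np.set_printoptions(precision=1,suppress=True)
delta([502.9,-94.8,123],YAW-np.pi/2)
# shaft check vs prediction
tip=get_obs()["ee_pos"]-[0,0,106.5]
for n in ("scene","side"):
    d=get_image(n)
    for zz in (15,40,60):
        q=proj(d,tip+[0,0,zz]); x,y=np.round(q).astype(int); print(n,zz,q,d["pixels"][y,x-9:x+10].mean(1).astype(int).tolist())
E
```

```text
[ 0.08077242  0.17118134 -1.31815689] [ 0.03013747 -0.02571449 -0.00204118] 15.75676900986395
tooly yaw -1.7305477062576287
shift [0.005, -0.0049, 0.5395] turn [0.0001, 0.0034, 0.0002] ee [502.  -96.1 284.8] q [-0.2  0.2  1.8 -0.   1.1  1.5] t 21.8333
scene 15 [259.7 161.6] [134, 134, 134, 133, 132, 124, 98, 74, 70, 69, 69, 68, 85, 115, 130, 134, 136, 138, 139]
scene 40 [259.8 152.1] [127, 125, 125, 123, 123, 124, 117, 90, 72, 70, 72, 74, 94, 104, 110, 115, 119, 121, 122]
scene 60 [259.9 144.4] [120, 116, 111, 108, 101, 98, 88, 76, 68, 72, 71, 73, 84, 87, 68, 63, 75, 73, 53]
side 15 [255.7 198.8] [134, 135, 136, 139, 140, 81, 69, 75, 75, 76, 76, 73, 71, 71, 69, 73, 118, 142, 141]
side 40 [255.6 187.9] [138, 138, 139, 137, 139, 142, 140, 113, 83, 77, 76, 72, 73, 103, 140, 140, 139, 138, 138]
side 60 [255.5 178.9] [73, 73, 74, 73, 71, 77, 106, 110, 84, 79, 74, 74, 71, 104, 145, 146, 143, 142, 141]
```

step_arm(deltas=[[[0.003,-0.004,0.05],[0,0,0],-1],[[0.003,-0.004,0.15],[0,0,0],-1],[[0.003,-0.004,0.25],[0,0,0],-1],[[0.003,-0.004,0.35],[0,0,0],-1],[[0.003,-0.004,0.43],[0,0,0],-1],[[0.003,-0.004,0.48],[0,0,0],-1],[[0.003,-0.004,0.51],[0,0,0],-1],[[0.003,-0.004,0.52],[0,0,0],-1],[[0.003,-0.004,0.53],[0,0,0],-1],[[0.003,-0.004,0.53],[0,0,0],-1]])

```text
t: 22.77
ee_pos: [505.6, -95.4, 128.4]
orientation: [3.131, -0.252, 0.003]
ft_force: [0.9, -0.0, -1.5]
width: 16.0
grasp_force: 30.0
```

```bash
python3 ch.py
```

```text
[ 0.92866269 -0.0137209  -1.47481664] [0.07630177 0.00119222 0.04038301] 16.045936013577002
tooly yaw -1.7310910236432586
```

step_arm(deltas=[[[-0.006,0,0.007],[0,0,0],-1],[[-0.006,0,0.014],[0,0,0],-1],[[-0.006,0,0.02],[0,0,0],-1],[[-0.006,0,0.02],[0,0,0],-1]])

```text
t: 23.1
ee_pos: [504.3, -93.7, 123.2]
orientation: [-3.13, 0.251, -0.005]
ft_force: [0.2, 7.5, 8.0]
width: 16.1
grasp_force: 30.0
```

```bash
python3 ch.py
```

```text
[0.21563641 7.46296144 8.03589253] [1.36415605 0.02486412 0.12677944] 16.10935576320665
tooly yaw -1.7311426800357705
```

step_arm(deltas=[[[0,-0.004,0],[0,0,0],-1],[[0,-0.006,0],[0,0,0],-1],[[0,-0.006,0],[0,0,0],-1],[[0,-0.006,0],[0,0,0],-0.55],[[0,-0.006,0],[0,0,0],-0.4],[[0,-0.006,0],[0,0,0],-0.2],[[0,-0.006,0],[0,0,0],0],[[0,-0.006,0],[0,0,0],0],[[0,-0.006,0],[0,0,0],0],[[0,-0.006,-0.03],[0,0,0],0],[[0,-0.006,-0.1],[0,0,0],0],[[0,-0.006,-0.2],[0,0,0],0],[[0,-0.006,-0.3],[0,0,0],0],[[0,-0.006,-0.42],[0,0,0],0],[[-0.13,-0.006,-0.53],[0,0,0],0],[[-0.26,0,-0.53],[0,0,0],0],[[-0.26,0,-0.53],[0,0,0],0],[[-0.26,0,-0.53],[0,0,0],0],[[-0.26,0,-0.53],[0,0,0],0],[[-0.26,0,-0.53],[0,0,0],0]])

```text
t: 24.77
ee_pos: [427.0, -82.3, 280.6]
orientation: [3.132, -0.251, 0.001]
ft_force: [0.4, -0.7, 0.6]
width: 44.0
grasp_force: 0.0
```

step_arm(deltas=[[[0,0,0],[0,0,0],0],[[0,0,0],[0,0,0],0],[[0,0,0],[0,0,0],0],[[0,0,0],[0,0,0],0],[[0,0,0],[0,0,0],0],[[0,0,0],[0,0,0],0],[[0,0,0],[0,0,0],0],[[0,0,0],[0,0,0],0],[[0,0,0],[0,0,0],0],[[0,0,0],[0,0,0],0],[[0,0,0],[0,0,0],0],[[0,0,0],[0,0,0],0]])

```text
t: 25.77
ee_pos: [426.1, -82.2, 280.6]
orientation: [3.132, -0.251, 0.0]
ft_force: [-0.1, -0.3, -0.2]
width: 44.0
grasp_force: 0.0
```

```bash
python3 - <<'E'
from h import *
np.set_printoptions(precision=1,suppress=True)
print(get_obs()["ee_pos"],get_obs()["width"])
d=get_image("wrist"); im=d["pixels"]
x,y=proj(d,car(-30,179,152)).astype(int); b=(im.max(2)<70).astype(np.uint8); s=np.zeros_like(b); s[y-35:y+35,x-25:x+25]=b[y-35:y+35,x-25:x+25]
n,l,st,ce=cv2.connectedComponentsWithStats(s); i=1+np.argmax(st[1:,4]); print("bow now",st[i],plane(d,ce[i],150),"model",car(-30,179,150))
r=cv2.minAreaRect(np.argwhere(l==i)[:,::-1].astype(np.float32)); print(r)
o=dict(np.load("pics/w5.npz")); b=(o["pixels"].max(2)<70).astype(np.uint8); s=np.zeros_like(b); s[77:147,261:311]=b[77:147,261:311]
n,l,st,ce=cv2.connectedComponentsWithStats(s); i=1+np.argmax(st[1:,4]); print("bow before",st[i],plane(o,ce[i],150))
S=get_image("side")["pixels"].astype(int); S5=np.load("pics/s5.npz")["pixels"].astype(int); df=np.abs(S-S5).max(2)
print("side diff carrier/key area",(df[205:285,215:320]>40).sum()); yy,xx=np.where(df[205:285,215:320]>40); print(xx.min()+215 if len(xx) else 0,xx.max()+215 if len(xx) else 0,yy.min()+205 if len(xx) else 0,yy.max()+205 if len(xx) else 0)
print("bystander diffs: jar,shaker/mill",(df[245:300,195:235]>40).sum(),(df[265:355,160:205]>40).sum(),"can",(np.abs(S-np.load('pics/side0.npz')['pixels']).max(2)[160:210,330:360]>60).sum())
E
```

```text
[426.1 -82.2 280.6] 43.99946768409455
bow now [270  93  17  42 677] [502.8 -93.1 150. ] model [501.9 -94.5 150. ]
((278.0, 113.5), (41.0, 16.0), 90.0)
bow before [276  91  20  43 707] [501.9 -94.  150. ]
side diff carrier/key area 50
248 314 215 279
bystander diffs: jar,shaker/mill 0 0 can 0
```

The key hangs as before, within 1 mm of its earlier place. The jar, shaker and can have not moved, and the lock is home.

```bash
python3 -c "
from workcell import *
print(close_job())"
```

```text
the job is handed in; nothing more can be done
None
```

The job is handed in at about 26 s: cover shut, cam lock turned home clockwise, key hung blade down in its bracket, and the can, shaker and jar not moved; no verdict was returned.

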